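# Click the bowl stop into its catch

### The job

Secure the two bowls on the galley rack: with your fingertips push the sliding bowl stop along its rail, on the blue face of its upright plate, until its spring roller drops between the two pins of the orange catch, then let go and leave it there. Do not run it past the catch, only push it, never pinch it or touch the carriage it rides on, and leave the bowls and everything else on the bench undisturbed.

Things in the scene. Friction and masses are not known exactly. Their poses are not given: they have to be found in the camera images.
- rack: fixed plywood board 210 x 510 x 18 mm on battens, top face 30 mm above the bench. Origin at bench level; board spans x -120..+90, y -315..+195 mm in its own frame. Aluminium rail 16 wide, 20 high along y at x = -75 mm; wooden lip 20 mm high along the far edge, x = +84 mm. Place and yaw vary
- stop (a joint): bowl stop's travel in m: 0 at the rack's +y end, growing to -y (towards catch and bowls), at most 0.28. Slides with about 1 N friction. Entering the catch, resistance rises to about 5 N over some 5 mm, then dips as the roller drops in and draws the stop about 3 mm ahead by itself; going past the seat takes 13 N or more, then it runs on: there is no end stop
- stop_face (a point): centre of the blue push face of the stop's upright plate, which looks to the rack's +y. The plate is 120 mm wide (along rack x, spanning rack x -50..+70 mm), 62 mm high (34 to 96 mm above the bench; this point is 65 mm above it) and 14 mm thick. The blue face is stop_c1; stop_c2 is the black rubber bumper on the other side, facing the bowls. Axes as the rack's
- stop_nose (a point): centre of the spring-loaded steel roller, 10 mm in diameter, at the near (-x) side of the stop's white carriage; it lies 7 mm further to -y and 110 mm further to -x than stop_face. The carriage (stop_c3, 32 x 44 x 26 mm, centred at rack x = -75 mm, up to 59 mm above the bench) is not to be touched
- catch: orange plastic clip, 26 x 36 x 6 mm, fixed on the board on the near side of the rail, with two dark 8 mm steel pins standing 16 mm above it. Origin on the board's top, at the seat: the stop is seated when the roller's y in this frame is 0 (the pins stand at y = +5 and -8 mm). Axes as the rack's; its place along the rail varies
- bowl1: white ceramic bowl, rim diameter 96 mm, 50 mm high, loose on the rack; origin at the centre of its underside. 14 to 22 mm of gap remain between it and the rubber bumper when the stop is seated
- bowl2: blue ceramic bowl, same size, beyond the white one; origin at the centre of its underside
- mortar_center (a point): centre of the stone mortar, diameter 116 mm, 75 mm high, loose bystander
- pestle_center (a point): centre of the dark hardwood pestle standing upright, diameter 42 mm at the foot, 132 mm high, loose bystander
- cup_center (a point): centre of the aluminium cup, diameter 72 mm, 85 mm high, loose bystander
- canister_center (a point): centre of the clear acrylic canister with grey lid, diameter 86 mm, 122 mm high, loose bystander

How it is judged:
On the way:
1. the stop's roller has dropped between the pins of the catch (y of stop_nose in the frame of catch between -0.0025 and 0.0025 m), for 0.2 s.
At the end, for the whole second after the job is handed in: The stop rests in the catch, its roller within 2.5 mm of the seat along the rail; each bowl is within 6 mm and mortar, pestle, cup and canister within 10 mm of where they stood (all of step 1 and velocity of joint stop between -0.005 and 0.005 m/s and distance of each of mortar_center, pestle_center, cup_center, canister_center from where it was at the start of the episode below 0.01 m and distance of each of bowl1, bowl2 from where it was at the start of the episode below 0.006 m); the robot touches nothing.
It fails at once if the stop ran more than 10 mm past the seat (y of stop_nose in the frame of catch below -0.01 m).
It fails at once if the plate was pinched: fingers press on both its faces (contact force between the fingers and stop_c1 above 1 N and contact force between the fingers and stop_c2 above 1 N).
It fails at once if the robot touched the carriage with more than 2 N (contact force between any of the arm, the fingers and stop_c3 above 2 N).
It fails at once if a bowl was shifted by more than 6 mm (distance of any of bowl1, bowl2 from where it was at the start of the episode above 0.006 m).
It fails at once if mortar, pestle, cup or canister was moved by more than 10 mm (distance of any of mortar_center, pestle_center, cup_center, canister_center from where it was at the start of the episode above 0.01 m).
It also fails if it takes over 35 s, if anything falls off the work surface, if the arm or the gripper's body presses on something with over 40 N, if the wrist force passes 120 N, or if a joint passes its speed limit or range.

### The arm

A 6-joint arm with a two-finger parallel gripper is mounted at the origin on the work surface. World frame = base frame: x ahead of the robot, y to its left, z up, the work surface at z = 0. Lengths are in m, angles in rad, forces in N, time in s.
With the tool pointing down it reaches from about 0.25 to 0.725 m from the base axis. Payload 4 kg.
Tool frame: the origin (TCP) lies midway between the tips of the shut fingers; the grasp point (between the pads) lies 19 mm behind it; z points along the fingers, y is the line along which they close (so a half turn about z gives the same grasp; the last joint's range is limited). The gripper opens to 85 mm and grips with 20 to 120 N. Pads are 22 mm wide; open, the fingers measure 114 mm over their backs; the gripper's body (76 mm by 85 mm) begins 54 mm behind the grasp point. The pads swing forward as they close: fully open they stand 13 mm farther back than shut.
Start: joints at [-1.174, 0.241, 0.005, 1.335, 0, 1.571], TCP at [0.193, -0.461, 0.204] pointing down, gripper open.
Joint ranges: [-2.72, 2.72], [-1.05, 1.87], [-1.09, 1.28], [-1.99, 2.15], [-1.42, 1.44], [-3.14, 3.14]. Speed limits (rad/s): [2.79, 2.79, 3.14, 3.14, 3.14, 3.14].

### API

Orientations are given as a unit quaternion [x, y, z, w].
In Python, from workcell import status, camera, get_calibration, ticket gives the robot as it stands.
- The arm moves only by the shell command python3 -m creep 'ROWS' [OPENING]. ROWS is JSON, a list of rows, each a list of 6 numbers: the shift along the world's x, y, z in cm, then the turn, a rotation vector about the world's x, y, z in degrees. A call has 1 to 8 rows; each row shifts and turns the commanded pose from where the row before left it; what a row does not reach is not made up. A row lasts 1/10 s, in which the tool goes at most 50 mm and 8.59 degrees, less where a joint would pass 70% of its speed; a pose out of reach is approached as far as the arm can. A call is refused whole if a number of a shift passes 5 or a number of a turn 8.59, either way. A call with a gripper value outside its range is refused whole. OPENING is the opening, from -1 (shut) to 1 (fully open), so that 0 is half open, set as the call begins (- or left out, the last holds). The fingers move at their own pace and stop on an object; the grip force is fixed at half the most. Time passes only in rows, so rows that do not move let the fingers close. It gives the time, the measured TCP pose, the force, the opening and the grip force at its end, in the units of the state.
- status.get_obs(): the state, without advancing time (a new reading comes with each control period).
- camera(name): name is "scene" or "top"; returns the picture (480x640x3 uint8, red, green, blue); there is no depth.
- get_calibration(name): a dict with "fx", "fy", "cx", "cy" (pixels), "k1" (the pictures are not rectified: a ray, as slopes to the right and down, at radius r is drawn at 1 + k1 r^2 times it, then the intrinsics apply), "rvec" (rotation vector, rad) and "tvec" (3), from world to camera coordinates, as OpenCV has them. Camera axes: x right, y down, z forward; pixel columns grow to the right and rows downward; lengths in m; the calibration is good to about 2 mm. A picture is of the moment at which its call begins. get_calibration takes no time and is no camera call.
- ticket.job_done(): hands the job in; it is judged then, once.
The state is a dict: "clock": time; "joint_pos": joint angles; "joint_vel": joint speeds; "tau": joint torques, N m; "eef_pos": TCP position; "tool_rot": TCP orientation; "ft_force": force on the tool from outside, world axes, zero at the start; "ft_torque": the same for the moment, N m; "grip_width": finger opening in m; "grasp_force": force on a finger pad.
Only numpy, scipy, OpenCV 4.12 (cv2) and the standard library are available. Lean on these libraries where they do the work, as an engineer would, in place of code of your own. Each camera call takes 0.05 s, during which the arm holds its last target. There are 200 camera calls.

## Working session

There is one attempt and no reset: what is moved stays moved. The work goes in short steps, Python scripts to look and compute and a shell command to move; the robot and the scene stay as the last step left them, time stands still between calls to the robot, and variables do not carry over. Pictures are saved under pics/ and viewed, at most 10 in all, crops included, and the job is handed in when it is done.

```bash
mkdir -p pics; cat > h.py <<'E'
import numpy as np, cv2
from workcell import status, camera, get_calibration, ticket
def grab(n,f):
    im=np.ascontiguousarray(camera(n)[:,:,::-1]); cv2.imwrite('pics/'+f,im); return im
def K(n):
    c=get_calibration(n); return c,cv2.Rodrigues(np.array(c['rvec'],float))[0],np.array(c['tvec'],float)
def ray(n,u,v):
    c,R,t=K(n); M=np.array([[c['fx'],0,c['cx']],[0,c['fy'],c['cy']],[0,0,1.]])
    p=cv2.undistortPoints(np.array([[[u,v]]],float),M,np.array([c['k1'],0,0,0.]))[0,0]
    return -R.T@t, R.T@np.array([p[0],p[1],1])
def onz(n,u,v,z):
    o,d=ray(n,u,v); return o+d*(z-o[2])/d[2]
def proj(n,P):
    c,R,t=K(n); q=R@np.array(P)+t; x,y=q[:2]/q[2]; s=1+c['k1']*(x*x+y*y)
    return c['fx']*x*s+c['cx'],c['fy']*y*s+c['cy']
E
python3 - <<'E'
from h import *
grab('scene','s0.png');grab('top','t0.png')
for n in('scene','top'):
    c,R,t=K(n);print(n,c,-R.T@t)
o=status.get_obs();print(o)
E
```

```text
scene {'fx': 464.53302345255975, 'fy': 464.53302345255975, 'cx': 324.988762144465, 'cy': 240.69341959586328, 'k1': 0.02053298218262909, 'rvec': array([ 1.83529034,  1.6549355 , -0.70461742]), 'tvec': array([-0.14814678, -0.34772706,  1.4678635 ])} [1.29811817 0.0303311  0.78195529]
top {'fx': 512.851254937458, 'fy': 512.851254937458, 'cx': 322.24339205248475, 'cy': 242.4764911457697, 'k1': 0.006897035747868744, 'rvec': array([ 2.14215334, -2.19505049,  0.08624826]), 'tvec': array([0.098166  , 0.58189932, 0.93542249])} [0.49595928 0.07339934 0.98584763]
{'clock': 0.1, 'joint_pos': array([-1.17400472e+00,  2.41356296e-01,  3.89434537e-03,  1.33525012e+00,
        3.84267516e-05,  1.57081490e+00]), 'joint_vel': array([-2.21255836e-03, -4.89410203e-05,  4.08438298e-03,  1.52236476e-03,
       -2.54632167e-04, -9.53725384e-04]), 'tau': array([-5.00813640e-04, -3.73136902e+01,  2.53010541e+01,  1.09002189e-02,
       -7.41129543e-05,  1.40467137e-06]), 'eef_pos': array([ 0.19300254, -0.46057568,  0.20360625]), 'tool_rot': array([ 9.80385406e-01,  1.97087641e-01, -1.69965741e-04, -9.42867225e-04]), 'ft_force': array([-0.41692443,  0.41206265,  0.45674924]), 'ft_torque': array([-0.04487129, -0.03944982,  0.03627132]), 'grasp_force': 0.0, 'grip_width': 0.08495183791931878}
```

View pics/t0.png

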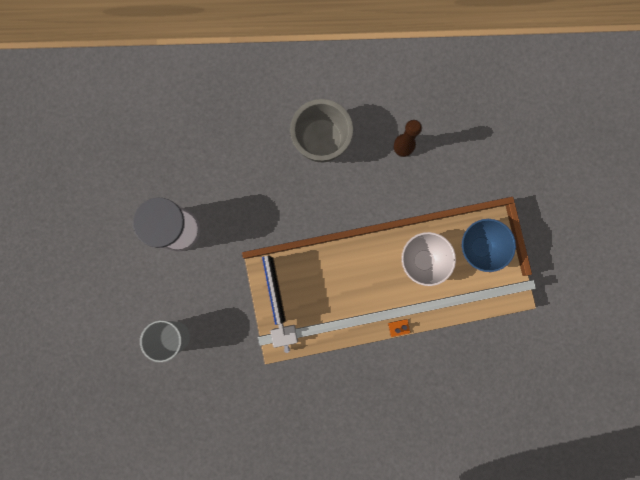

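View pics/s0.png

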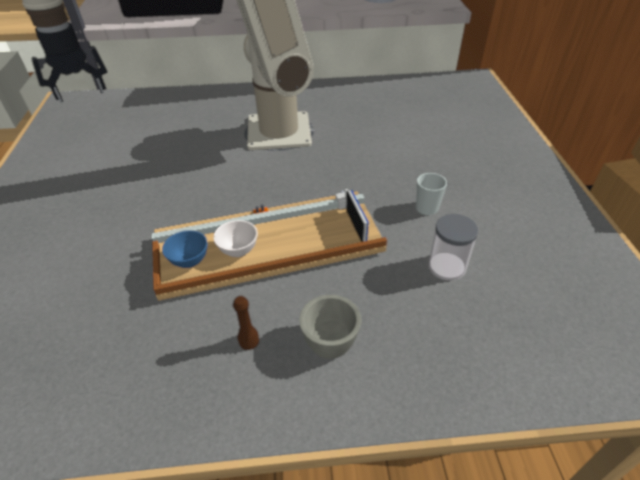

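The top view shows the rack, with its +y end to the left. The blue face is at about (268,290), the carriage at (284,337), the catch at (400,328), the white bowl at (428,259) and the blue bowl at (489,245). The cup is at (161,342) and the canister at (165,223), both to the left of the rack. Next I'll take an enlarged crop and measure by colour.

```bash
python3 - <<'E'
from h import *
im=cv2.imread('pics/t0.png')
cr=cv2.resize(im[245:365,240:440],None,fx=4,fy=4,interpolation=cv2.INTER_CUBIC);cv2.imwrite('pics/c0.png',cr)
h=cv2.cvtColor(im,cv2.COLOR_BGR2HSV);b,g,r=[im[:,:,i].astype(int) for i in range(3)]
# rail : grey bright thin
m=((h[:,:,1]<45)&(h[:,:,2]>110)).astype(np.uint8);m[:275]=0;m[:,:300]=0;m[350:]=0
ys,xs=np.nonzero(m);P=np.array([onz('top',x,y,.05)[:2] for x,y in zip(xs,ys)])
vx,vy,x0,y0=cv2.fitLine(P.astype(np.float32),cv2.DIST_HUBER,0,.001,.001).ravel();print('rail',len(P),vx,vy,x0,y0,np.degrees(np.arctan2(vx,vy)))
m=((h[:,:,0]>4)&(h[:,:,0]<14)&(h[:,:,1]>200)&(h[:,:,2]>140)).astype(np.uint8);m[:305]=0
n,l,s,c=cv2.connectedComponentsWithStats(m);print(s[1:],c[1:])
m=((b>r+40)&(b>g+30)).astype(np.uint8);m[:,300:]=0;n,l,s,c=cv2.connectedComponentsWithStats(m);print(s[1:],c[1:])
E
```

```text
rail 2397 0.178611 -0.98391974 0.44811532 -0.025994482 169.71114
[[389 320  21  16 173]] [[397.40462428 327.08092486]]
[[262 257  15  67 102]] [[269.03921569 289.8627451 ]]
```

View pics/c0.png

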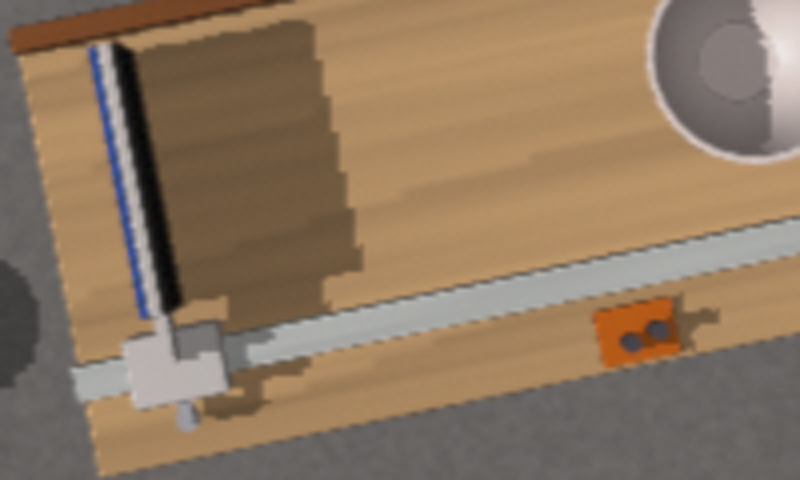

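The crop shows the blue face's top edge running from (90,48) to (143,318), the roller at (187,415), the pin tops at (631,342) and (657,329), and the rail from (250,350) to (800,233). I'll turn these into world positions.

```bash
cat > m.py <<'E'
from h import *
w=lambda cx,cy,z:onz('top',240+(cx+.5)/4-.5,245+(cy+.5)/4-.5,z)[:2]
a,b=w(250,352,.05),w(800,233,.05);u=(b-a)/np.linalg.norm(b-a);yh=-u;xh=np.array([yh[1],-yh[0]])
yaw=np.degrees(np.arctan2(-yh[0],yh[1]))
if __name__=='__main__':
    print('yaw',yaw)
    R=lambda p:np.round(np.array([p@xh,p@yh])*1000,1)
    f1,f2=w(92,48,.096),w(143,316,.096);print('face',f1,f2,R(f1),R(f2))
    n=w(187,415,.047);print('roller',n,R(n))
    for p in((631,342),(657,329)):print('pin',R(w(*p,.052)))
    print('rail',R(a),R(b))
    for nm,uv,z in(('cup',(161,342),.085),('can',(160,222),.122),('mort',(322,130),.075),('bowl1',(428,259),.08),('bowl2',(489,245),.08)):
        p=onz('top',*uv,z);print(nm,p[:2],R(p[:2]))
    # corners of board
    for p in((98,474),(20,58)):print('board+y',R(w(*p,.03)))
    t=(f1+f2)/2;print('start point 45mm off face',t+yh*.045)
E
python3 m.py
```

```text
yaw 10.776209644075681
face [0.55566907 0.18752746] [0.43975119 0.16708267] [580.9  80.3] [463.2  81.9]
roller [0.39198905 0.15303622] [413.7  77. ]
pin [ 404.1 -125.3]
pin [ 407.3 -138. ]
rail [435.4  43.2] [ 435.4 -210.9]
cup [0.41209652 0.36774024] [473.6 284.2]
can [0.61734127 0.35843646] [673.5 236.7]
mort [0.78520825 0.07897412] [786.1 -69.2]
bowl1 [ 0.54535903 -0.10237847] [ 516.6 -202.5]
bowl2 [ 0.56744731 -0.21065158] [ 518.1 -313. ]
board+y [394.6 124.2]
board+y [589.4 121.7]
start point 45mm off face [0.48929632 0.22151149]
```

```bash
python3 -m creep '[[1.85,4.25,0,0,0,-1.5],[1.85,4.25,0,0,0,-1.5],[1.85,4.25,0,0,0,-1.5],[1.85,4.25,0,0,0,-1.5],[1.85,4.25,0,0,0,-1.5],[1.85,4.25,0,0,0,-1.5],[1.85,4.25,0,0,0,-1.5],[1.85,4.25,0,0,0,-1.5]]' -1; python3 -m creep '[[1.85,4.25,0,0,0,0],[1.85,4.25,0,0,0,0],[1.85,4.25,0,0,0,0],[1.85,4.25,0,0,0,0],[1.85,4.25,0,0,0,0],[1.85,4.25,0,0,0,0],[1.85,4.25,0,0,0,0],[0,0,0,0,0,0]]'
```

```text
clock: 0.9
eef_pos: [0.3413, -0.1193, 0.2043]
tool_rot: [0.996, 0.093, 0.0, 0.0]
ft_force: [1.0, -0.5, -0.0]
grip_width: 0.0001
grasp_force: 0.0
clock: 1.7
eef_pos: [0.4826, 0.136, 0.2032]
tool_rot: [0.992, 0.125, -0.002, -0.018]
ft_force: [-0.8, 0.3, -0.2]
grip_width: 0.0
grasp_force: 0.0
```

```bash
python3 -m creep '[[0,0,0,0,0,0],[0,0,0,0,0,0]]'; python3 -c "
from h import *
o=status.get_obs();print(o['joint_pos'],o['joint_vel'])"
```

```text
clock: 1.9
eef_pos: [0.4797, 0.1329, 0.204]
tool_rot: [0.992, 0.123, -0.003, -0.018]
ft_force: [-0.1, 0.2, -0.9]
grip_width: -0.0001
grasp_force: 0.0
[2.46522844e-01 2.37938604e-01 1.26432256e-05 1.33493714e+00
 3.58535396e-02 3.14059315e+00] [-0.00686198 -0.01454647 -0.00386977 -0.00266355  0.0010101  -0.00090814]
```

Joint 6 reached its limit, so I'll turn the tool by about +87° instead and push with both fingertips side by side.

```bash
python3 -m creep '[[0.1,1.1,0,0,0,7.9],[0.1,1.1,0,0,0,7.9],[0.1,1.1,0,0,0,7.9],[0.1,1.1,0,0,0,7.9],[0.1,1.1,0,0,0,7.9],[0.1,1.1,0,0,0,7.9],[0.1,1.1,0,0,0,7.9],[0.1,1.1,0,0,0,7.9]]'; python3 -m creep '[[0,0,0,0,0,7.9],[0,0,0,0,0,7.9],[0,0,0,0,0,7.9],[0,0,0,0,0,0],[0,0,0,0,0,0]]'; python3 - <<'E'
from h import *
from scipy.spatial.transform import Rotation as R
from m import xh,yh
o=status.get_obs();q=R.from_quat(o['tool_rot'])
T=np.column_stack([np.r_[-yh,0],np.r_[-xh,0],[0,0,-1.]])
T=[t for t in (np.column_stack([s*np.r_[yh,0],s*np.r_[xh,0],[0,0,-1.]]) for s in(1,-1))]
for t in T:print(np.linalg.det(t),(R.from_matrix(t)*q.inv()).as_rotvec(degrees=True))
print(o['eef_pos'],o['joint_pos'])
E
```

```text
clock: 2.7
eef_pos: [0.4881, 0.2208, 0.2049]
tool_rot: [0.779, 0.627, -0.011, -0.014]
ft_force: [0.4, 0.2, -0.1]
grip_width: 0.0003
grasp_force: 0.0
clock: 3.2
eef_pos: [0.4883, 0.2208, 0.2048]
tool_rot: [0.637, 0.771, -0.014, -0.011]
ft_force: [-0.3, 0.3, 0.2]
grip_width: 0.0002
grasp_force: 0.0
0.9999999999999999 [ 0.41264856 -2.01538394 -0.12020572]
0.9999999999999999 [  3.16347491   0.64771945 179.85081484]
[0.48833148 0.22079119 0.20477232] [0.41986531 0.34259185 0.14488297 1.40815202 0.00772379 1.80034766]
```

```bash
python3 -m creep '[[0,0,0,0.4,-2,0],[0,0,-2.8,0,0,0],[0,0,-2.8,0,0,0],[0,0,-2.8,0,0,0],[0,0,-2.8,0,0,0],[0,0,-2.8,0,0,0],[0,0,0,0,0,0]]'; python3 - <<'E'
from h import *
im=grab('scene','s1.png');im2=grab('top','t1.png')
a=cv2.resize(im[140:290,290:490],(800,600),interpolation=cv2.INTER_CUBIC);cv2.imwrite('pics/c1.png',a)
E
```

```text
clock: 3.9
eef_pos: [0.4852, 0.2196, 0.0608]
tool_rot: [0.636, 0.771, -0.004, -0.002]
ft_force: [-1.0, -1.2, -0.1]
grip_width: 0.0003
grasp_force: 0.0
```

View pics/c1.png

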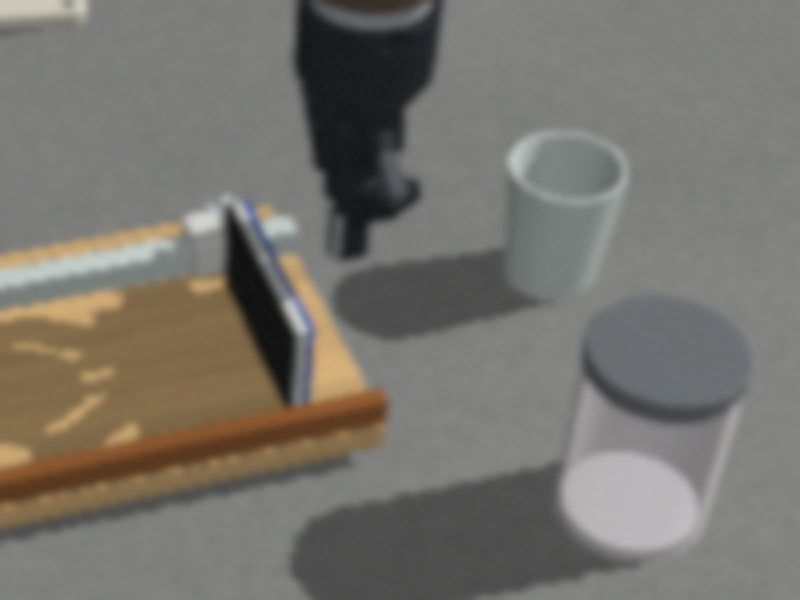

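The shut fingers, at crop (345,240), stand clear of the blue face with the cup and canister well away. I'll push now.

```bash
python3 -m creep '[[0.19,-0.98,0,0,0,0],[0.19,-0.98,0,0,0,0],[0.1,-0.5,0,0,0,0],[0.1,-0.5,0,0,0,0],[0.1,-0.5,0,0,0,0],[0.1,-0.5,0,0,0,0],[0.1,-0.5,0,0,0,0],[0.19,-0.98,0,0,0,0]]';python3 -m creep '[[0.19,-0.98,0,0,0,0],[0.19,-0.98,0,0,0,0],[0.19,-0.98,0,0,0,0],[0.19,-0.98,0,0,0,0],[0.19,-0.98,0,0,0,0],[0.19,-0.98,0,0,0,0],[0.19,-0.98,0,0,0,0],[0.19,-0.98,0,0,0,0]]'; python3 - <<'E'
from h import *
from m import xh,yh
p=status.get_obs()['eef_pos'][:2];print(p@xh,p@yh)
E
```

```text
clock: 4.8
eef_pos: [0.4993, 0.1672, 0.0645]
tool_rot: [0.635, 0.773, -0.0, -0.0]
ft_force: [0.3, 1.3, 0.8]
grip_width: 0.0002
grasp_force: 0.7
clock: 5.6
eef_pos: [0.5144, 0.0878, 0.0643]
tool_rot: [0.635, 0.772, -0.001, -0.0]
ft_force: [-0.9, 1.0, -0.0]
grip_width: 0.0003
grasp_force: 0.7
0.5217537920026035 -0.009899611599600027
```

```bash
python3 -m creep '[[0.19,-0.98,0,0,0,0],[0.19,-0.98,0,0,0,0],[0.19,-0.98,0,0,0,0],[0.19,-0.98,0,0,0,0],[0.19,-0.98,0,0,0,0],[0.19,-0.98,0,0,0,0],[0.19,-0.98,0,0,0,0],[0,0,0,0,0,0]]'; python3 - <<'E'
from h import *
from m import xh,yh
p=status.get_obs()['eef_pos'][:2];print(p@xh,p@yh)
a=grab('top','t2.png');b=grab('scene','s2.png')
A=cv2.resize(a[235:355,340:500],(800,600),interpolation=cv2.INTER_CUBIC)
cv2.imwrite('pics/c2.png',A)
cv2.imwrite('pics/c2s.png',cv2.resize(b[160:280,180:340],(800,600),interpolation=cv2.INTER_CUBIC))
E
```

```text
clock: 6.4
eef_pos: [0.5286, 0.0185, 0.0646]
tool_rot: [0.636, 0.772, -0.0, 0.001]
ft_force: [0.3, -0.3, -0.3]
grip_width: -0.0001
grasp_force: 0.0
0.5227619626762262 -0.08067499293113466
```

View pics/c2.png

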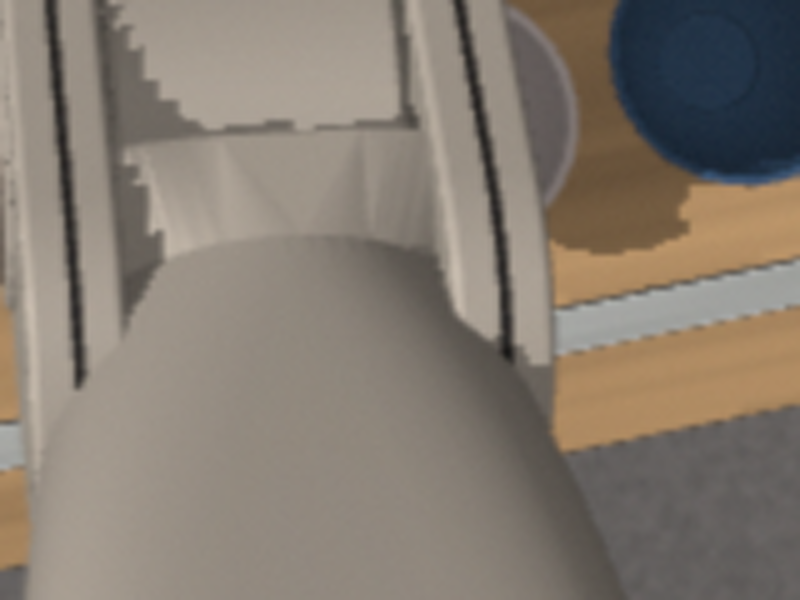

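View pics/c2s.png

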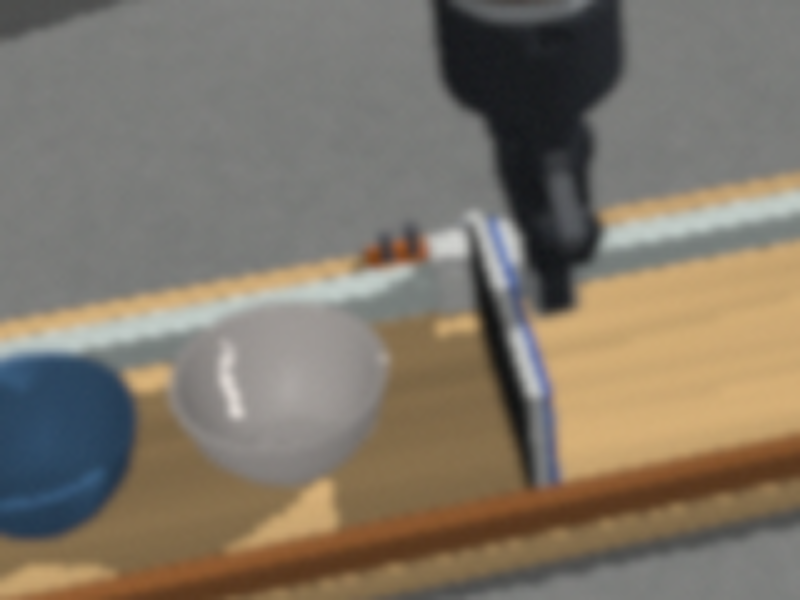

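The arm hides the catch in the top view. In the scene crop, the pin tops are at (384,233) and (411,224), and the blue top edge runs from (490,215) to (551,392). The bowls are untouched.

```bash
python3 - <<'E'
from h import *
from m import xh,yh
s=lambda cx,cy,z:(lambda p:np.round(1000*np.array([p@xh,p@yh]),1))(onz('scene',180+(cx+.5)/5-.5,160+(cy+.5)/5-.5,z)[:2])
for p in((490,215),(551,392)):print('face',s(*p,.096))
for p in((384,236),(411,226)):print('pin',s(*p,.052))
E
```

```text
face [460.6 -93.4]
face [582.3 -93.5]
pin [ 408.2 -138.2]
pin [ 404.7 -124.2]
```

```bash
python3 -m creep '[[0.1,-0.49,0,0,0,0],[0.1,-0.49,0,0,0,0],[0.1,-0.49,0,0,0,0],[0.04,-0.2,0,0,0,0],[0,0,0,0,0,0]]' | grep -E 'eef|ft_f'; for i in 1 2 3; do python3 -m creep '[[0.02,-0.1,0,0,0,0],[0,0,0,0,0,0]]' | grep -E 'eef|ft_f';done
```

```text
eef_pos: [0.5314, 0.0029, 0.0645]
ft_force: [0.4, -0.0, -0.1]
eef_pos: [0.5315, 0.0024, 0.0644]
ft_force: [-0.0, 0.6, 0.7]
eef_pos: [0.5316, 0.0015, 0.0644]
ft_force: [0.4, -0.0, -0.1]
eef_pos: [0.5318, 0.0004, 0.0644]
ft_force: [-0.3, 1.2, 0.4]
```

```bash
for i in 1 2 3 4; do python3 -m creep '[[0.02,-0.1,0,0,0,0],[0,0,0,0,0,0]]' | grep -E 'eef|ft_f';done
```

```text
eef_pos: [0.5321, -0.0007, 0.0644]
ft_force: [-1.1, 0.4, 0.7]
eef_pos: [0.5322, -0.0017, 0.0644]
ft_force: [0.1, 0.8, 0.7]
eef_pos: [0.5324, -0.0027, 0.0644]
ft_force: [-0.8, 1.0, 0.5]
eef_pos: [0.5326, -0.0037, 0.0644]
ft_force: [-0.7, 1.1, 0.4]
```

```bash
for i in 1 2 3; do python3 -m creep '[[0.02,-0.1,0,0,0,0],[0,0,0,0,0,0]]' | grep -E 'eef|ft_f';done
```

```text
eef_pos: [0.5327, -0.0043, 0.0644]
ft_force: [-0.4, 2.2, 1.1]
eef_pos: [0.5328, -0.0048, 0.0644]
ft_force: [-1.4, 5.7, 0.0]
eef_pos: [0.5331, -0.0061, 0.0644]
ft_force: [-0.9, 4.6, 0.6]
```

```bash
python3 -m creep '[[0.02,-0.1,0,0,0,0],[0,0,0,0,0,0]]' | grep -E 'eef|ft_f'
```

```text
eef_pos: [0.5334, -0.008, 0.0644]
ft_force: [-1.5, 2.0, 0.5]
```

```bash
python3 -m creep '[[0.02,-0.1,0,0,0,0],[0,0,0,0,0,0]]' | grep -E 'eef|ft_f'
```

```text
eef_pos: [0.5337, -0.0094, 0.0644]
ft_force: [-0.4, 0.9, 0.5]
```

The force peaked near 5.7 N and then fell, so the roller seems to have dropped in. I'll check with the camera before I back off.

```bash
python3 -m creep '[[0,0,0,0,0,0],[0,0,0,0,0,0]]' | grep -E 'eef|ft_f'; python3 - <<'E'
from h import *
b=grab('scene','s3.png');cv2.imwrite('pics/c3s.png',cv2.resize(b[160:280,180:340],(800,600),interpolation=cv2.INTER_CUBIC))
E
```

```text
eef_pos: [0.534, -0.0092, 0.0645]
ft_force: [-0.3, -0.1, -0.4]
```

View pics/c3s.png

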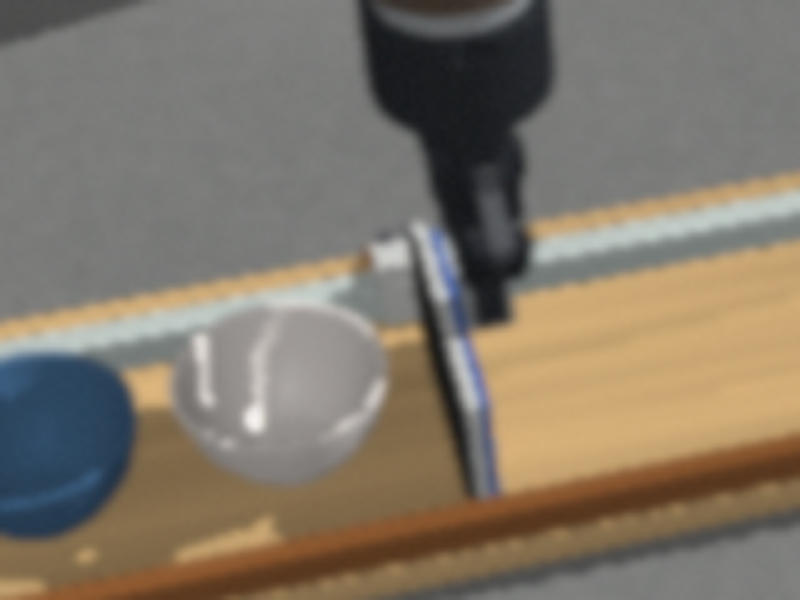

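The plate has reached the catch: its blue top edge runs from (432,229) to (490,405), it is still clear of the white bowl, and the force is about 0. I'll compute the face position.

```bash
python3 - <<'E'
from h import *
from m import xh,yh
s=lambda cx,cy,z:(lambda p:np.round(1000*np.array([p@xh,p@yh]),1))(onz('scene',180+(cx+.5)/5-.5,160+(cy+.5)/5-.5,z)[:2])
for p in((432,229),(491,407)):print('face',s(*p,.096))
E
python3 -m creep '[[-0.1,0.5,0,0,0,0],[-0.2,1,0,0,0,0],[-0.4,2,0,0,0,0],[0,0,3,0,0,0],[0,0,4,0,0,0],[0,0,4,0,0,0],[0,0,3,0,0,0]]'; python3 -m creep '[[-0.8,4.5,0,0,0,0],[-0.8,4.5,0,0,0,0],[-0.8,4.5,0,0,0,0],[-0.8,4.5,0,0,0,0],[0,0,0,0,0,0]]' |grep eef
python3 - <<'E'
from h import *
a=grab('top','t3.png');cv2.imwrite('pics/c4.png',cv2.resize(a[225:375,310:510],(800,600),interpolation=cv2.INTER_CUBIC))
E
```

```text
face [ 462.5 -120.8]
face [ 583.7 -119.7]
clock: 10.35
eef_pos: [0.5271, 0.0274, 0.2072]
tool_rot: [0.635, 0.773, 0.001, 0.001]
ft_force: [0.1, -0.1, -0.3]
grip_width: 0.0002
grasp_force: 0.0
eef_pos: [0.493, 0.2121, 0.2044]
```

View pics/c4.png

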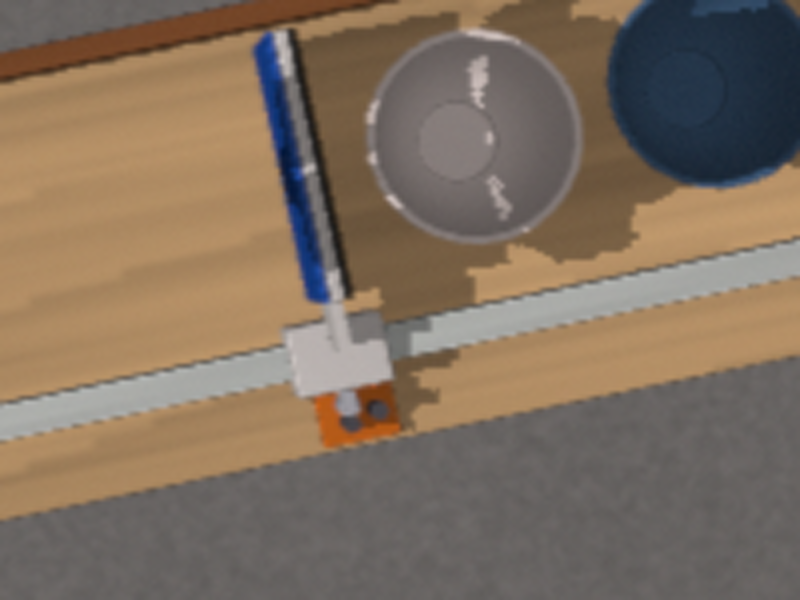

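In the crop, the roller tip is at (347,403), beside pins at (350,423) and (378,409). That may be a few mm short of the seat, so I'll check it against the carriage and face positions.

```bash
python3 - <<'E'
from h import *
from m import xh,yh
def T(cx,cy,z,o):
    p=onz('top',o[0]+(cx+.5)/4-.5,o[1]+(cy+.5)/4-.5,z)[:2];return np.round(1000*np.array([p@xh,p@yh]),1)
A=(240,245);B=(310,225)
c0=np.mean([T(*p,.059,A) for p in((123,345),(218,320),(228,385),(137,408))],0)
c3=np.mean([T(*p,.059,B) for p in((285,328),(380,310),(392,372),(300,396))],0)
print('carriage',c0,c3)
print('roller',T(187,415,.047,A),T(347,403,.047,B))
print('face',T(276,38,.096,B),T(329,297,.096,B))
print('pins',T(350,423,.052,B),T(378,409,.052,B))
print('board edge',T(800,355,.03,B),T(0,520,.03,B))
im=cv2.imread('pics/t3.png');cv2.imwrite('pics/c5.png',cv2.resize(im[295:345,370:430],(720,600),interpolation=cv2.INTER_CUBIC))
E
```

```text
carriage [437.575  75.85 ] [ 436.35 -126.3 ]
roller [413.7  77. ] [ 412.2 -126. ]
face [ 576.7 -125.4] [ 462.5 -123. ]
pins [ 403.8 -124.7] [ 407.2 -138.4]
board edge [ 388.5 -335.8] [392.1  39.4]
```

View pics/c5.png

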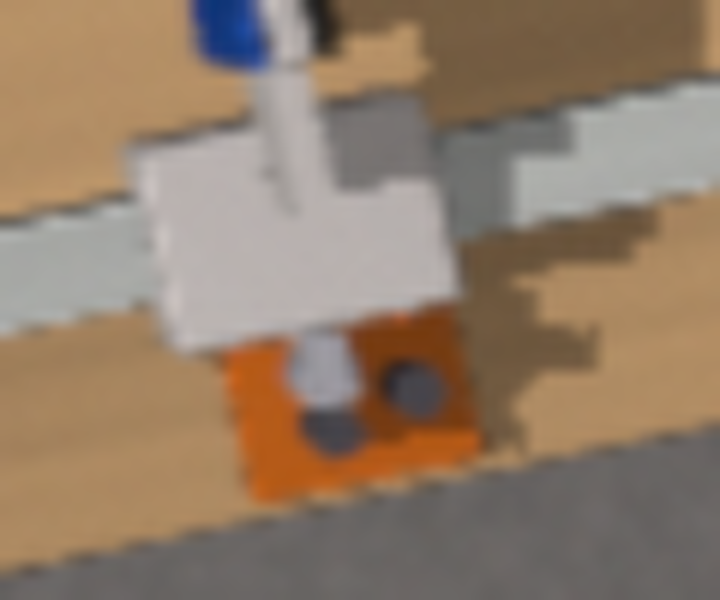

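The close-up shows the roller at (322,370), level with the first pin at (335,422) and not yet between it and the second pin at (415,388). That is about 4–5 mm short. I'll go back and nudge it the rest of the way while watching the force.

```bash
python3 -m creep '[[0.8,-4.5,0,0,0,0],[0.8,-4.5,0,0,0,0],[0.8,-4.5,0,0,0,0],[0.8,-4.5,0,0,0,0],[0,0,-4,0,0,0],[0,0,-4,0,0,0],[0,0,-4,0,0,0],[0,0,-2,0,0,0]]'; python3 -m creep '[[0.19,-0.98,0,0,0,0],[0.19,-0.98,0,0,0,0],[0.1,-0.5,0,0,0,0],[0,0,0,0,0,0]]'; python3 - <<'E'
from h import *
from m import xh,yh
p=status.get_obs()['eef_pos'][:2];print(p@xh,p@yh)
E
```

```text
clock: 11.7
eef_pos: [0.5237, 0.0248, 0.061]
tool_rot: [0.636, 0.772, -0.002, -0.002]
ft_force: [0.5, 0.4, -0.7]
grip_width: 0.0001
grasp_force: 0.0
clock: 12.1
eef_pos: [0.5332, 0.0006, 0.0663]
tool_rot: [0.636, 0.772, 0.001, 0.002]
ft_force: [0.5, -0.3, -0.2]
grip_width: -0.0001
grasp_force: 0.0
0.5239341500699134 -0.09914950879451946
```

Now at -99 mm along the rack. I last lost contact near -109 mm.

```bash
python3 -m creep '[[0.1,-0.5,0,0,0,0],[0.06,-0.3,0,0,0,0],[0,0,0,0,0,0]]' | grep -E 'eef|ft_f'; for i in 1 2 3; do python3 -m creep '[[0.02,-0.1,0,0,0,0],[0,0,0,0,0,0]]' | grep -E 'eef|ft_f';done
```

```text
eef_pos: [0.5334, -0.0065, 0.0648]
ft_force: [-0.9, 0.5, -0.3]
eef_pos: [0.5332, -0.0071, 0.0644]
ft_force: [-0.6, -0.4, -0.1]
eef_pos: [0.5334, -0.0081, 0.0644]
ft_force: [0.3, 0.7, -0.6]
eef_pos: [0.5336, -0.0092, 0.0644]
ft_force: [-0.1, 0.8, -0.6]
```

```bash
python3 -m creep '[[0.02,-0.1,0,0,0,0],[0,0,0,0,0,0]]' | grep -E 'eef|ft_f'
```

```text
eef_pos: [0.5338, -0.0101, 0.0644]
ft_force: [-0.1, 0.1, -0.3]
```

```bash
python3 -m creep '[[0.02,-0.1,0,0,0,0],[0,0,0,0,0,0]]' | grep -E 'eef|ft_f'
```

```text
eef_pos: [0.5341, -0.0114, 0.0645]
ft_force: [0.8, 0.8, 0.2]
```

```bash
python3 -m creep '[[0.02,-0.1,0,0,0,0],[0,0,0,0,0,0]]' | grep -E 'eef|ft_f'
```

```text
eef_pos: [0.5343, -0.0124, 0.0644]
ft_force: [0.2, -0.3, -0.3]
```

```bash
python3 -m creep '[[0.02,-0.1,0,0,0,0],[0,0,0,0,0,0]]' | grep -E 'eef|ft_f'
```

```text
eef_pos: [0.5345, -0.0133, 0.0644]
ft_force: [0.0, -1.2, 0.1]
```

No resistance yet at -113 mm. I'll check in the scene view whether the plate has moved since the last scene picture.

```bash
python3 - <<'E'
from h import *
from m import xh,yh
b=grab('scene','s4.png');a=cv2.imread('pics/s3.png')
def edge(im):
    I=im.astype(float);m=I[:,:,0]-.5*I[:,:,1]-.5*I[:,:,2]
    out=[]
    for r in range(228,240):
        w=np.clip(m[r,262:292]-15,0,None);out.append((w*np.arange(262,292)).sum()/w.sum())
    return np.array(out)
e1,e2=edge(a),edge(b);print(e1,e2,np.mean(e2-e1))
p=onz('scene',270,234,.08)[:2]@yh;q=onz('scene',271,234,.08)[:2]@yh;print('mm/px',1000*(q-p))
s0=cv2.cvtColor(cv2.imread('pics/s2.png'),cv2.COLOR_BGR2GRAY).astype(np.float32);
cv2.imwrite('pics/c6.png',np.vstack([cv2.resize(x[195:265,230:305],(750,700))[:600][::1][0:600:1][::2] for x in(a,b)]))
E
```

```text
[272.51111111 272.70689655 273.03125    273.48051948 273.65333333
 274.06097561 274.48514851 274.63265306 274.82278481 275.26436782
 275.53333333 275.67088608] [269.96774194 270.43333333 270.63636364 270.9375     271.45054945
 271.63541667 271.92307692 272.32608696 272.54255319 272.66666667
 273.02702703 273.46590909] -2.403419568327801
mm/px 2.0932272609192335
```

```bash
python3 - <<'E'
import cv2,numpy as np
a,b=[cv2.imread(f'pics/s{i}.png') for i in(3,4)]
cv2.imwrite('pics/c7.png',np.hstack([cv2.resize(x[195:265,235:285],(400,560),interpolation=cv2.INTER_CUBIC) for x in(a,b)]))
E
```

```text
(no output)
```

View pics/c7.png

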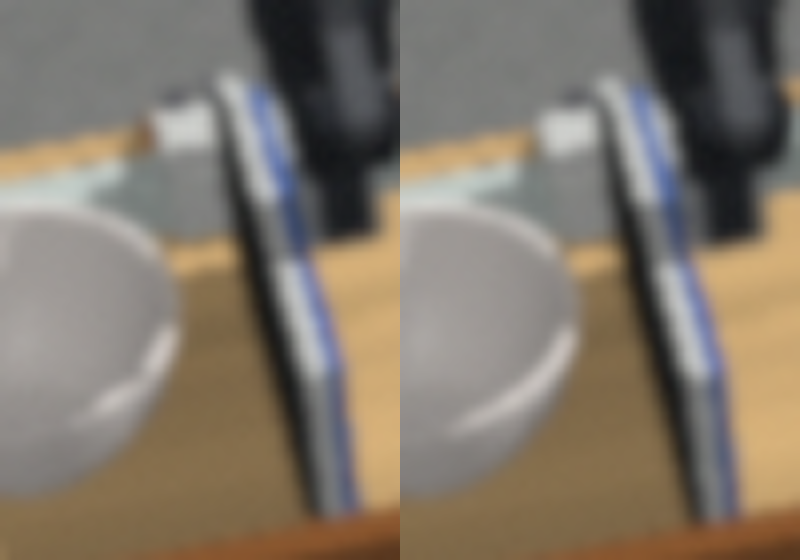

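The plate moved another 2.4 px, about 5 mm, which brings the roller to the seat. The bowl is unmoved. I'll back off and verify numerically from the top view.

```bash
python3 -m creep '[[-0.1,0.5,0,0,0,0],[-0.2,1,0,0,0,0],[-0.4,2,0,0,0,0],[0,0,3,0,0,0],[0,0,4,0,0,0],[0,0,4,0,0,0],[0,0,3,0,0,0]]'|grep ft_f; python3 -m creep '[[-0.8,4.5,0,0,0,0],[-0.8,4.5,0,0,0,0],[-0.8,4.5,0,0,0,0],[-0.8,4.5,0,0,0,0],[0,0,0,0,0,0],[0,0,0,0,0,0]]' |grep -E 'clock|eef|ft_f'
python3 - <<'E'
from h import *
from m import xh,yh
b=grab('top','t4.png');a=cv2.imread('pics/t3.png');z=cv2.imread('pics/t0.png')
def blob(im,f,x0,x1,y0,y1):
    I=im[y0:y1,x0:x1].astype(int);m=f(I);ys,xs=np.nonzero(m);return xs.mean()+x0,ys.mean()+y0,m.sum()
# carriage+roller bright grey blob, shift between t3 and t4 by template matching with subpixel upsampling
up=lambda im,x0,x1,y0,y1:cv2.resize(cv2.cvtColor(im[y0:y1,x0:x1],cv2.COLOR_BGR2GRAY),None,fx=8,fy=8,interpolation=cv2.INTER_CUBIC)
t=up(a,380,402,302,320);s=up(b,372,410,296,326);r=cv2.matchTemplate(s,t,cv2.TM_CCOEFF_NORMED);_,v,_,l=cv2.minMaxLoc(r)
dx,dy=l[0]/8-8,l[1]/8-6;print('carriage shift px',dx,dy,v)
p=onz('top',391,311,.059)[:2];q=onz('top',391+dx,311+dy,.059)[:2];d=q-p;print('mm',1000*d@xh,1000*d@yh)
for n,c,w in(('bowl1',(428,259),30),('bowl2',(489,245),30),('mortar',(322,130),36),('pestle',(408,138),22),('cup',(161,342),26),('can',(165,223),34)):
    y,x=c[1],c[0];t=up(z,x-w,x+w,y-w,y+w);s=up(b,x-w-5,x+w+5,y-w-5,y+w+5);_,v,_,l=cv2.minMaxLoc(cv2.matchTemplate(s,t,cv2.TM_CCOEFF_NORMED));print(n,l[0]/8-5,l[1]/8-5,round(v,3))
E
```

```text
ft_force: [1.2, 0.4, 0.5]
clock: 15.15
eef_pos: [0.4946, 0.2034, 0.2043]
ft_force: [0.0, -0.7, -0.3]
carriage shift px 2.75 -0.625 0.9775334000587463
mm 0.05251922337301414 -5.049493819148523
bowl1 0.125 0.0 0.256
bowl2 0.0 0.125 0.883
mortar 0.0 0.0 0.999
pestle 0.0 0.0 0.999
cup 4.25 -5.0 0.204
can 0.125 -0.625 0.027
```

```bash
python3 -c "
from workcell import ticket
print(ticket.job_done())"
```

```text
the job is handed in; nothing more can be done
None
```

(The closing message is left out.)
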